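Draw a shaft out of a gear case through its short inspection opening

ROBOT

A 6-joint arm with a two-finger parallel gripper is mounted at the origin on the work surface; the furniture and walls round the work are solid. World frame = base frame: x ahead of the robot, y to its left, z up, the work surface at z = 0. Lengths are in m, angles in rad, forces in N, time in s.
With the tool pointing down it reaches from about 0.3 to 0.775 m from the base axis. Payload 14.6 kg.
Tool frame: the origin (TCP) lies at the very end of the fingers, on their centre line; the grasp point (between the pads) lies 19 mm behind it; z points along the fingers, y is the line along which they close (so a half turn about z gives the same grasp; the last joint's range is limited). The gripper opens to 94 mm and grips with 3 to 60 N. Pads are 16 mm wide; open, the fingers measure 119 mm over their backs; the gripper's body (75 mm by 177 mm) begins 78 mm behind the grasp point.
Start: joints at [1.204, 0.3, 1.521, -0, 1.321, -0.067], TCP at [0.162, 0.525, 0.205] pointing down, gripper open.
Joint ranges: [-3.03, 3.03], [-0.79, 2.21], [0.23, 2.52], [-1.04, 4.18], [0, 3.07], [-2.55, 2.55]. Speed limits (rad/s): [2.22, 2.22, 2.57, 3.14, 3.14, 3.14].

INTERFACE

Orientations are given as [roll, pitch, yaw] about the fixed x, y, z axes, in that order (R = Rz(yaw) Ry(pitch) Rx(roll)).
In Python, from station import ctrl, cams gives the robot as it stands. The module is installed in compiled form; this text tells all that it offers.
- The arm moves only by the tool arm_command, never from a script. Its argument "plan" is a list that holds one entry, the list of rows, each a list of 7 numbers: the shift along the tool's x, y, z in shares of 75 cm (1.0 is 75 cm), then the turn, a rotation vector about the tool's x, y, z in normalised numbers (1 is 2 rad), then the closure, from -1 (fully open) to 1 (shut). A call has 1 to 12 rows; each row is the pose to reach, as a shift and turn from the pose commanded when the call began, along the tool's axes at that moment; what a row does not reach only later rows make up. A row lasts 1/10 s, in which the tool goes at most 50 mm and 8.59 degrees, less where a joint would pass 70% of its speed; a pose out of reach is approached as far as the arm can. A call with a gripper value outside its range is refused whole. The fingers move at their own pace and stop on an object; "squeeze" is the grip in N (left out, the last holds). Time passes only in rows, so rows that repeat a pose let the fingers close. It gives the time, the measured TCP pose, the force, the opening and the grip force at its end, in the units of the state.
- ctrl.get_obs(): the state, without advancing time (a new reading comes with each control period).
- cams.camera(name): name is "scene" or "top"; returns (picture, depth): 384x512x3 uint8, blue, green, red; 384x512 float32, m along the optical axis (not along the pixel's ray), 0 where there is no reading.
- cams.camera_info(name): a dict with "fx", "fy", "cx", "cy" (pixels), "world_to_cam" (4x4, takes a point from world to camera coordinates). Camera axes: x right, y down, z forward; pixel columns grow to the right and rows downward; lengths in m; the calibration is good to about 2 mm. A picture is of the moment at which its call begins. camera_info takes no time and is no camera call.
- ctrl.hand_in(): hands the job in; it is judged then, once.
The state is a dict: "time_s": time; "qpos": joint angles; "joint_vel": joint speeds; "tau": joint torques, N m; "ee_pos": TCP position; "eef_rot": TCP orientation; "force": force on the tool from outside, world axes, zero at the start; "moment": the same for the moment, N m; "grip_width": finger opening in m; "grip_force": force on a finger pad.
Only numpy, scipy, OpenCV 4.12 (cv2) and the standard library are available. Lean on these libraries where they do the work, as an engineer would, in place of code of your own. Each camera call takes 0.05 s, during which the arm holds its last target. There are 200 camera calls.

TASK

The square steel shaft lies inside the low gear case, and the inspection opening in the case's cover is shorter than the shaft. Take hold of the shaft through the opening, tilt it so that one end comes up first, draw it out diagonally without forcing it against the case, and lift the whole shaft at least 10 cm above the cover. Finish while still holding it there in the gripper, at rest and clear of the case, and leave the pulley, bolt, elbow and bearing round the case where they are.

Things in the scene. Friction and masses are not known exactly. Their poses are not given: they have to be found in the camera images.
- gear_case: Low grey gear case with flat bare-metal cover, fixed. 294 (x) x 154 (y) mm, top 55 mm up; feet and bosses reach 310 x 190 mm. Origin: on the counter under its middle, z up. Inside: floor 6 mm above the counter, cavity 270 (x) x 130 (y) mm, cover underside at 50 mm. Through opening 120 (x) x 100 (y) mm in the middle of the cover. Its x runs across in front of the robot, give or take 30 degrees.
- opening_center (a point): Centre of the inspection opening at the level of the cover's top face, 55 mm above the counter; axes as the gear case.
- shaft: Plain steel shaft, 180 mm long (its x), about 0.25 kg: square bar 18 x 18 x 150 mm, a round journal 14 mm thick, 15 mm long at each end, a dark flush band 6 mm wide round mid-length. Lies flat on the case's floor within 0.1 rad of the case's x and 15 mm of the opening's middle, both ends under the cover. Origin: mid-length, centre of its underside (the axis is 9 mm along its z).
- shaft_end_a (a point): Centre of the shaft's end face on its +x side, 90 mm from the middle, on the shaft's axis.
- shaft_end_b (a point): Centre of the shaft's end face on its -x side, 90 mm from the middle, on the shaft's axis.
- vee_pulley: Small grey vee pulley lying flat, 64 mm across, 18 mm high. A bystander standing loose on the counter; origin: centre of its underside.
- hex_bolt: Grey hexagon bolt with nut, lying, 72 mm long, 22 x 19 mm. A bystander standing loose on the counter; origin: centre of its underside.
- brass_elbow: Brass hose elbow, 49 x 51 x 27 mm. A bystander standing loose on the counter; origin: centre of its underside.
- bearing: Ball bearing lying flat, 47 mm across, 14 mm high. A bystander standing loose on the counter; origin: centre of its underside.
Things that resemble listed ones, but are neither listed nor needed, are in the scene too. Leave any turquoise look-alike of the shaft alone.

How it is judged:
By the outcome, as a careful person would: the job done as asked, in the order asked, and still so for the second after the job is handed in, while the arm keeps its last pose, push and grip.
It also fails if it takes over 35 s, if anything falls off the work surface, if the arm or the gripper's body presses on something with over 40 N, if the wrist force passes 120 N, or if a joint passes its speed limit or range.

## Working session

There is one attempt and no reset: what is moved stays moved. The work goes in short steps, Python scripts to look and compute and a tool call to move; the robot and the scene stay as the last step left them, time stands still between calls to the robot, and variables do not carry over. Pictures are saved under pics/ and viewed, at most 10 in all, crops included, and the job is handed in when it is done.

Besides the shell and the picture viewer there is one more tool, called as name(argument=value, ...) on one line, values as JSON. arm_command: Moves the arm, as the interface text tells. Its arguments: {"type":"object","properties":{"plan":{"type":"array"},"squeeze":{"type":"number"}},"required":["plan"]}

```bash
mkdir -p pics
cat > h.py <<'E'
import numpy as np, cv2
from station import ctrl, cams
from scipy.spatial.transform import Rotation as R
def grab(n):
    im,d=cams.camera(n); np.savez(f'{n}.npz',im=im,d=d); return im,d
def load(n):
    z=np.load(f'{n}.npz'); return z['im'],z['d']
def ray(n,uv,z):
    i=cams.camera_info(n); T=np.linalg.inv(i['world_to_cam']); 
    d=T[:3,:3]@np.array([(uv[0]-i['cx'])/i['fx'],(uv[1]-i['cy'])/i['fy'],1]); o=T[:3,3]
    return o+d*(z-o[2])/d[2]
def cloud(n,dep):
    i=cams.camera_info(n); T=np.linalg.inv(i['world_to_cam']); v,u=np.mgrid[:384,:512]
    p=np.stack([(u-i['cx'])/i['fx']*dep,(v-i['cy'])/i['fy']*dep,dep],-1)
    return p@T[:3,:3].T+T[:3,3]
E
python3 - <<'E'
from h import *
a,_=grab('top'); b,_=grab('scene')
cv2.imwrite('pics/top0.png',cv2.resize(a,(768,576),interpolation=2)); cv2.imwrite('pics/scene0.png',cv2.resize(b,(768,576),interpolation=2))
for n in('top','scene'):
    i=cams.camera_info(n);print(n,i['fx'],np.linalg.inv(i['world_to_cam']).round(3))
o=ctrl.get_obs();print(o)
E
```

```text
top 434.24021126729934 [[-0.006 -0.993  0.114  0.437]
 [-1.     0.005 -0.008  0.086]
 [ 0.008 -0.114 -0.993  0.898]
 [ 0.     0.     0.     1.   ]]
scene 419.0280466762725 [[-0.505  0.708 -0.493  1.035]
 [ 0.863  0.411 -0.293  0.385]
 [-0.005 -0.574 -0.819  0.9  ]
 [ 0.     0.     0.     1.   ]]
{'time_s': 0.1, 'qpos': array([ 1.20441041e+00,  3.00412657e-01,  1.52149891e+00, -1.82681635e-06,
        1.32069665e+00, -6.65665685e-02]), 'joint_vel': array([-6.71552419e-04, -2.02090538e-03, -1.97451483e-03,  9.84951553e-04,
        8.04306414e-04, -3.96412249e-05]), 'tau': array([ 1.04725291e-04, -5.32633245e+01, -3.53283763e+01,  7.08608120e-02,
        2.35342188e-02, -3.71461965e-05]), 'ee_pos': array([0.16234545, 0.52525663, 0.20495315]), 'eef_rot': array([-3.14057922e+00, -6.57869569e-05,  2.84177373e+00]), 'force': array([-0.28217511,  0.23630186, -0.02503653]), 'moment': array([ 0.02186535,  0.03575653, -0.00684171]), 'grip_force': 0.0, 'grip_width': 0.09415250202859174}
```

View pics/top0.png

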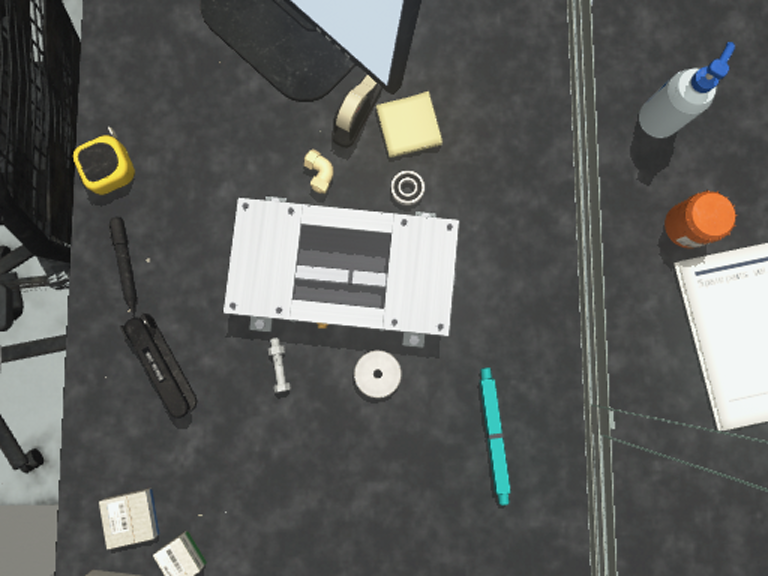

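View pics/scene0.png

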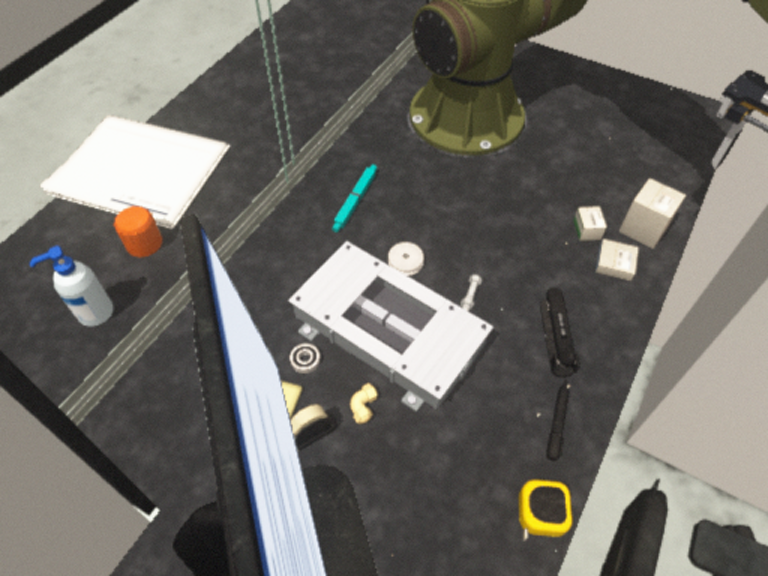

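The shaft is the grey bar with a dark band in the opening, at top (341,275). Things it could be taken for are the turquoise look-alike (495,437), the hex bolt (279,367) and the black pen or screwdriver (123,265). The description picks the bar in the opening. I'll measure it and check it in a crop.

Run:
```python
from h import *
im,d=load('top'); P=cloud('top',d); H=P[...,2]
roi=np.zeros(H.shape,bool); roi[115:245,130:325]=1
def rect(m,z):
    c=max(cv2.findContours(m.astype(np.uint8),0,2)[0],key=cv2.contourArea)[:,0]
    w=np.array([ray('top',p,z)[:2] for p in c.astype(float)]).astype(np.float32)
    r=cv2.minAreaRect(w); b=cv2.boxPoints(r); e=b[1]-b[0]; f=b[2]-b[1]
    if np.hypot(*f)>np.hypot(*e): e=f
    return np.round(r[0],4),np.round(r[1],4),np.arctan2(e[1],e[0]).round(4)
cov=roi&(H>.045)&(H<.07)
print('cover',rect(cov,.055),'z',np.median(H[cov]))
c=rect(cov,.055)[0]
hsub=np.zeros_like(roi); hsub[160:208,192:265]=1
op=hsub&(H<.045)&(H>-.02); op=cv2.morphologyEx(op.astype(np.uint8),2,np.ones((3,3)))
print('open',rect(op,.055))
sh=hsub&(H>.015)&(H<.034); g=im.mean(-1)
print('shaft by depth',rect(cv2.morphologyEx(sh.astype(np.uint8),2,np.ones((3,3))),.024), np.median(H[sh]))
b=hsub&(H<.034)&(g>130); print('shaft by gray',rect(b,.024))
# band: dark pixels on shaft axis
r=cv2.resize(im[150:215,185:275],None,fx=7,fy=7,interpolation=2);cv2.imwrite('pics/c1.png',r)
# tall things
s=(P[...,0]>.3)&(H>.07)
for lab in range(1): 
    n,l,st,ce=cv2.connectedComponentsWithStats(s.astype(np.uint8))
    for k in range(1,n):
        if st[k,4]>60: q=P[l==k]; print('tall',st[k],q.min(0).round(3),q.max(0).round(3))
for n,uv in (('elbow',(319,172)),('bearing',(407,187)),('pulley',(378,374)),('bolt',(279,367))): print(n,ray('top',np.array(uv)/1.5,.01).round(3))
```

```text
cover (array([0.5567, 0.125 ]), array([0.2937, 0.1537]), np.float32(1.4638)) z 0.05457801122013428
open (array([0.5517, 0.1257]), array([0.1193, 0.0895]), np.float32(1.4647))
shaft by depth (array([0.5475, 0.128 ]), array([0.1234, 0.0189]), np.float32(1.472)) 0.02343940363224878
shaft by gray (array([0.5505, 0.1536]), array([0.0719, 0.0179]), np.float32(1.4748))
tall [ 189    0   92   63 3122] [0.437 0.038 0.131] [0.879 0.194 0.898]
tall [  0   6   7 133 277] [0.437 0.086 0.07 ] [0.897 0.577 0.898]
tall [ 439   28   51   53 1236] [ 0.437 -0.349  0.07 ] [0.81  0.086 0.898]
tall [461 129  29  29 400] [ 0.437 -0.385  0.07 ] [0.647 0.086 0.898]
tall [403 272 109  24 165] [ 0.373 -0.21   0.071] [0.437 0.086 0.898]
tall [410 293 102  35 190] [ 0.333 -0.221  0.074] [0.437 0.086 0.898]
elbow [0.695 0.159 0.01 ]
bearing [0.673 0.036 0.01 ]
pulley [0.415 0.078 0.01 ]
bolt [0.425 0.212 0.01 ]
```

View pics/c1.png

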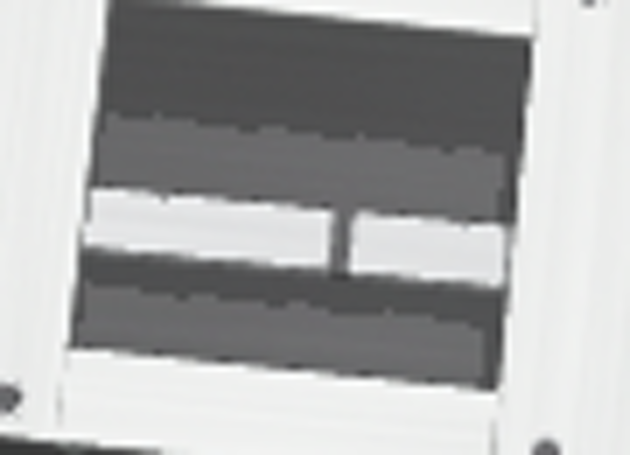

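The crop confirms the grey square bar: white-lit steel with a dark mid band at crop (341,243), or full-image pixel (233.7,184.7). Both ends are under the cover. Next I'll plan the x-z-tilt path in the case frame.

```bash
cat > plan.py <<'E'
import numpy as np, heapq, sys
# case x-z plane, mm. state: shaft centre x, axis z, tilt th (deg, +x end up)
def rect(x0,x1,z0,z1): return np.array([x0,x1,z0,z1],float)
cov=[rect(-152,-60,50,55),rect(60,152,50,55)]; walls=[rect(-160,-135,-20,55),rect(135,160,-20,55)]
def sd(p,r):
    q=np.stack([np.maximum(r[0]-p[:,0],p[:,0]-r[1]),np.maximum(r[2]-p[:,1],p[:,1]-r[3])],1)
    return (np.hypot(*np.maximum(q,0).T)+np.minimum(q.max(1),0)).min()
def edge(r):
    t=np.linspace(0,1,25); X=r[0]+t*(r[1]-r[0]); Z=r[2]+t*(r[3]-r[2])
    return np.concatenate([np.c_[X,X*0+r[2]],np.c_[X,X*0+r[3]],np.c_[Z*0+r[0],Z],np.c_[Z*0+r[1],Z]])
OBS=cov+walls; OP=np.concatenate([edge(o) for o in OBS])
def clear(x,z,th,s):
    a=np.radians(th); c,n=np.cos(a),np.sin(a); M=np.array([[c,-n],[n,c]])
    parts=[rect(-90,90,-9,9),rect(s-11,s+11,-6,92),rect(s-38,s+38,91,200)]
    m=99
    loc=(OP-[x,z])@M
    for p in parts:
        w=edge(p)@M.T+[x,z]
        m=min(m,w[:,1].min()-6+4,sd(loc,p),*[sd(w,o) for o in OBS])
        if m<2: return m
    return m
def plan(x0,s,D=(5,4,4)):
    C={}
    def cl(k):
        if k not in C: C[k]=clear(x0+k[0]*D[0],17+k[1]*D[1],k[2]*D[2],s)
        return C[k]
    st=(0,0,0); pq=[(0,st)]; dist={st:0}; prev={}
    while pq:
        d,k=heapq.heappop(pq)
        if d>dist[k]: continue
        x,z,th=x0+k[0]*D[0],17+k[1]*D[1],k[2]*D[2]
        if z-90*np.sin(np.radians(abs(th)))-9>70:
            path=[k]
            while k in prev: k=prev[k]; path.append(k)
            path=path[::-1]; return d,min(C.get(q,9) for q in path[1:]),[(x0+q[0]*D[0],17+q[1]*D[1],q[2]*D[2],round(cl(q),1)) for q in path]
        for i in(-1,0,1):
            for j in(-1,0,1):
                for l in(-1,0,1):
                    n=(k[0]+i,k[1]+j,k[2]+l)
                    if n==k or not -3<=n[2]<=11 or not 0<=n[1]<=50 or abs(x0+n[0]*D[0])>150: continue
                    c=cl(n)
                    if c<3: continue
                    nd=d+np.sqrt(i*i+j*j+l*l)*(1+60/c**2)
                    if nd<dist.get(n,1e9): dist[n]=nd; prev[n]=k; heapq.heappush(pq,(nd,n))
    return None
E
python3 - <<'E'
from h import *
import plan
cs=np.array([.5565,.125]); cy=1.4642; u=np.array([np.cos(cy),np.sin(cy)]); v=np.array([-u[1],u[0]])
b=ray('top',(233.7,184.7),.024)[:2]; print('band',b,'in case frame mm',((b-cs)@u*1e3).round(1),((b-cs)@v*1e3).round(1))
x0=(b-cs)@u*1e3
im,d=load('top'); P=cloud('top',d); q=P[(d>.1)&(P[...,2]>.1)&(P[...,1]>-.05)&(P[...,1]<.4)]; print('tall',q.min(0),q.max(0))
for sgn in(1,-1):
  for s in(0,20,35):
    r=plan.plan(sgn*x0,s)
    print(sgn,s,r and (round(r[0],1),r[1],len(r[2])))
    if r and s==20 : print(*r[2],sep=' ')
E
```

```text
band [0.54516804 0.11443338] in case frame mm -11.7 10.1
tall [0.75458407 0.0378714  0.13077498] [0.87912028 0.19385803 0.32348482]
1 0 (np.float64(68.7), np.float64(3.4692874485610417), 28)
1 20 (np.float64(68.7), np.float64(3.4692874485610417), 28)
(np.float64(-11.712301024267145), 17, 0, np.float64(6.0)) (np.float64(-16.712301024267145), 21, 0, np.float64(10.0)) (np.float64(-21.712301024267145), 25, 0, np.float64(14.0)) (np.float64(-26.712301024267145), 25, 0, np.float64(14.0)) (np.float64(-31.712301024267145), 29, 0, np.float64(12.0)) (np.float64(-36.71230102426715), 33, 4, np.float64(7.8)) (np.float64(-36.71230102426715), 33, 8, np.float64(7.9)) (np.float64(-36.71230102426715), 37, 12, np.float64(7.3)) (np.float64(-36.71230102426715), 41, 16, np.float64(5.5)) (np.float64(-31.712301024267145), 41, 16, np.float64(3.5)) (np.float64(-26.712301024267145), 45, 16, np.float64(5.0)) (np.float64(-21.712301024267145), 49, 20, np.float64(5.0)) (np.float64(-16.712301024267145), 49, 20, np.float64(6.7)) (np.float64(-11.712301024267145), 49, 20, np.float64(7.8)) (np.float64(-6.712301024267145
[... 2130 characters left out ...]
(np.float64(6.712301024267145), 57, 24, np.float64(10.2)) (np.float64(11.712301024267145), 57, 24, np.float64(10.2)) (np.float64(16.712301024267145), 61, 24, np.float64(12.2)) (np.float64(21.712301024267145), 61, 24, np.float64(12.1)) (np.float64(26.712301024267145), 65, 24, np.float64(12.6)) (np.float64(31.712301024267145), 69, 24, np.float64(11.0)) (np.float64(36.71230102426715), 73, 20, np.float64(9.1)) (np.float64(41.71230102426715), 77, 16, np.float64(13.8)) (np.float64(41.71230102426715), 81, 12, np.float64(14.9)) (np.float64(41.71230102426715), 85, 8, np.float64(16.3)) (np.float64(41.71230102426715), 89, 4, np.float64(22.6))
-1 35 (np.float64(75.3), np.float64(4.3445841583700044), 31)
```

```bash
cat >> h.py <<'E'
def delta(pos,rot,p0=None,r0=None):
    o=ctrl.get_obs(); p0=o['ee_pos'] if p0 is None else np.array(p0); r0=R.from_euler('xyz',o['eef_rot'] if r0 is None else r0)
    return ((r0.inv().apply(np.array(pos)-p0))*1e3).round(1),(r0.inv()*R.from_euler('xyz',rot)).as_rotvec().round(4)
E
python3 - <<'E'
from h import *
print(delta([.5476,.1293,.205],[np.pi,0,1.472]))
import plan
W=[(-12,17,0),(-25,25,0),(-36,29,0),(-37,33,8),(-37,38,12),(-36,41,15.5),(-27,45,17),(-15,50,20),(0,56,23),(30,68,25),(60,85,25),(60,115,25)]
for a,b in zip(W,W[1:]): print(b,[round(plan.clear(*(np.array(a)+(np.array(b)-a)*t),15),1) for t in(.25,.5,.75,1)])
E
```

```text
(array([-4.850e+02, -2.645e+02,  2.000e-01]), array([-9.0000e-04,  6.0000e-04,  1.3698e+00]))
(-25, 25, 0) [np.float64(8.0), np.float64(10.0), np.float64(12.0), np.float64(14.0)]
(-36, 29, 0) [np.float64(15.0), np.float64(14.0), np.float64(11.8), np.float64(9.0)]
(-37, 33, 8) [np.float64(8.5), np.float64(8.1), np.float64(7.8), np.float64(7.6)]
(-37, 38, 12) [np.float64(7.7), np.float64(7.8), np.float64(7.7), np.float64(7.4)]
(-36, 41, 15.5) [np.float64(7.0), np.float64(6.8), np.float64(6.4), np.float64(6.1)]
(-27, 45, 17) [np.float64(5.6), np.float64(5.2), np.float64(5.5), np.float64(5.4)]
(-15, 50, 20) [np.float64(5.5), np.float64(5.7), np.float64(6.0), np.float64(6.4)]
(0, 56, 23) [np.float64(6.9), np.float64(7.5), np.float64(8.1), np.float64(8.9)]
(30, 68, 25) [np.float64(9.7), np.float64(10.5), np.float64(11.6), np.float64(12.7)]
(60, 85, 25) [np.float64(14.3), np.float64(16.8), np.float64(17.5), np.float64(18.2)]
(60, 115, 25) [np.float64(25.0), np.float64(31.8), np.float64(38.6), np.float64(44.1)]
```

The rows are not in the units I measure in: shifts go in shares of 75 cm and turns go in shares of 2 rad. I convert before sending: -485 mm is -0.6467, -115 mm is -0.1533, 1.37 rad is 0.685.

arm_command(plan=[[[-0.04,-0.0213,0,0,0,0.04,0.2],[-0.1,-0.0547,0,0,0,0.1,0.2],[-0.16,-0.0867,0,0,0,0.17,0.2],[-0.22,-0.12,0,0,0,0.235,0.2],[-0.28,-0.1533,0,0,0,0.3,0.2],[-0.34,-0.1853,0,0,0,0.365,0.2],[-0.4,-0.2187,0,0,0,0.43,0.2],[-0.46,-0.2507,0,0,0,0.495,0.2],[-0.52,-0.284,0,0,0,0.56,0.2],[-0.58,-0.316,0,0,0,0.625,0.2],[-0.6267,-0.3413,0,0,0,0.665,0.2],[-0.6467,-0.3527,0,0,0,0.685,0.2]]], squeeze=50)

```text
time_s: 1.3
ee_pos: [0.5496, 0.1263, 0.2047]
eef_rot: [-3.141, 0.001, 1.466]
force: [0.1, 0.4, 0.2]
grip_width: 0.038
grip_force: 0.0
```

arm_command(plan=[[[0,0,0,0,0,0,0.2],[0,0,0,0,0,0,0.2],[0,0,0,0,0,0,0.2]]])

```text
time_s: 1.6
ee_pos: [0.5469, 0.1308, 0.2055]
eef_rot: [-3.141, -0.0, 1.474]
force: [0.5, -0.4, -0.4]
grip_width: 0.0379
grip_force: 0.0
```

Run:
```python
from h import *
o=ctrl.get_obs(); print(o['time_s'],o['qpos'].round(3),o['joint_vel'].round(3),o['ee_pos'],o['eef_rot'],o['grip_width'])
print(delta([.5476,.1293,.205],[np.pi,0,1.472]))
```

```text
1.6 [0.169 0.327 1.485 0.    1.329 0.266] [ 0.003 -0.003 -0.003 -0.002 -0.001 -0.001] [0.54686657 0.1307563  0.20552902] [-3.14142870e+00 -8.75741302e-05  1.47424990e+00] 0.03793548736261722
(array([-1.4,  0.9,  0.5]), array([-0.0002, -0.0001,  0.0022]))
```

To row units: 135 mm is 0.18, -1.4 mm is -0.0019.

arm_command(plan=[[[-0.0019,0.0012,0.0267,0,0,0,0.2],[-0.0019,0.0012,0.0667,0,0,0,0.2],[-0.0019,0.0012,0.1067,0,0,0,0.2],[-0.0019,0.0012,0.14,0,0,0,0.2],[-0.0019,0.0012,0.1667,0,0,0,0.2],[-0.0019,0.0012,0.18,0,0,0,0.2],[-0.0019,0.0012,0.18,0,0,0,0.2]]])

```text
time_s: 2.3
ee_pos: [0.5476, 0.1288, 0.0698]
eef_rot: [-3.14, 0.0, 1.473]
force: [0.4, 0.2, 0.4]
grip_width: 0.0379
grip_force: 0.0
```

Run:
```python
from h import *
b,_=grab('scene');a,_=grab('top'); 
cv2.imwrite('pics/c2.png',np.hstack([cv2.resize(b[150:270,190:330],None,fx=2.8,fy=2.8,interpolation=2),cv2.resize(a[125:245,150:290],None,fx=2.8,fy=2.8,interpolation=2)]))
print(delta([.5476,.1293,.0105],[np.pi,0,1.472]),ctrl.get_obs()['force'])
```

```text
(array([ 0.6, -1.2, 61. ]), array([ 0.0011, -0.0003,  0.0007])) [-0.47274227  0.54919102  0.85717654]
```

View pics/c2.png

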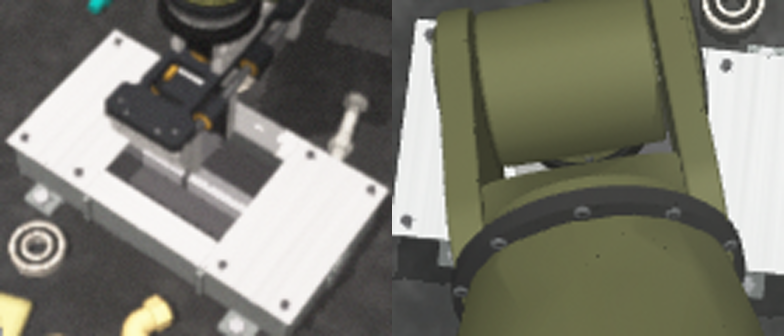

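The left crop shows the near finger above the bar, with the band at (187,180), and the opening is clear around both fingers. I'll go down and grip.

To row units: 59 mm is 0.0787, 57 mm is 0.076.

arm_command(plan=[[[0,-0.0007,0.016,0,0,0,0.2],[0,-0.0007,0.0373,0,0,0,0.2],[0,-0.0007,0.056,0,0,0,0.2],[0,-0.0007,0.068,0,0,0,0.2],[0,-0.0007,0.076,0,0,0,0.2],[0,-0.0007,0.0787,0,0,0,0.2],[0,-0.0007,0.0787,0,0,0,0.2],[0,-0.0007,0.0787,0,0,0,0.2]]])

```text
time_s: 3.2
ee_pos: [0.5482, 0.1282, 0.0119]
eef_rot: [3.141, -0.0, 1.472]
force: [-0.4, -0.5, -0.4]
grip_width: 0.0374
grip_force: 0.0
```

arm_command(plan=[[[0,0,0,0,0,0,0.4],[0,0,0,0,0,0,0.5],[0,0,0,0,0,0,0.6],[0,0,0,0,0,0,0.7],[0,0,0,0,0,0,0.8],[0,0,0,0,0,0,1],[0,0,0,0,0,0,1],[0,0,0,0,0,0,1]]])

```text
time_s: 4.0
ee_pos: [0.548, 0.1281, 0.0116]
eef_rot: [3.141, -0.0, 1.472]
force: [-0.8, -1.3, 2.9]
grip_width: 0.0175
grip_force: 50.0
```

```bash
cat > rows.py <<'E'
import numpy as np
o=np.array([14,-3.2])
def tcp(w):
    a=np.radians(w[2]); c,s=np.cos(a),np.sin(a); return np.array([w[0]+c*o[0]-s*o[1],w[1]+s*o[0]+c*o[1]]),a
def rows(ref,W,ns):
    p0,a0=tcp(ref); c,s=np.cos(a0),np.sin(a0); prev=W[0]
    for b,n in zip(W[1:],ns):
        for t in np.arange(1,n+1)/n:
            p,a=tcp(np.array(prev)+(np.array(b)-prev)*t); d=p-p0
            print([round(d[0]*c+d[1]*s,1),0,round(-(-d[0]*s+d[1]*c),1),0,round(a-a0,3),0,1],end=', ')
        prev=b
    print()
E
python3 - <<'E'
from rows import rows
A=(-12,15,0)
W=[A,(-12,20,0),(-25,25,0),(-36,29,0),(-37,33,8)]; rows(A,W,[2,3,3,3])
W=[W[-1],(-37,38,12),(-36,41,15.5),(-27,45,17)]; rows(W[0],W,[2,3,4])
W=[W[-1],(-15,50,20),(0,56,23),(30,68,25)]; rows(W[0],W,[3,3,5])
W=[W[-1],(60,85,25),(60,115,25),(50,230,25)]; rows(W[0],W,[3,3,6])
E
```

```text
[np.float64(0.0), 0, np.float64(-2.5), 0, np.float64(0.0), 0, 1], [np.float64(0.0), 0, np.float64(-5.0), 0, np.float64(0.0), 0, 1], [np.float64(-4.3), 0, np.float64(-6.7), 0, np.float64(0.0), 0, 1], [np.float64(-8.7), 0, np.float64(-8.3), 0, np.float64(0.0), 0, 1], [np.float64(-13.0), 0, np.float64(-10.0), 0, np.float64(0.0), 0, 1], [np.float64(-16.7), 0, np.float64(-11.3), 0, np.float64(0.0), 0, 1], [np.float64(-20.3), 0, np.float64(-12.7), 0, np.float64(0.0), 0, 1], [np.float64(-24.0), 0, np.float64(-14.0), 0, np.float64(0.0), 0, 1], [np.float64(-24.2), 0, np.float64(-16.0), 0, np.float64(0.047), 0, 1], [np.float64(-24.4), 0, np.float64(-18.0), 0, np.float64(0.093), 0, 1], [np.float64(-24.7), 0, np.float64(-20.0), 0, np.float64(0.14), 0, 1], 
[np.float64(0.5), 0, np.float64(-3.0), 0, np.float64(0.035), 0, 1], [np.float64(0.9), 0, np.float64(-5.9), 0, np.float64(0.07), 0, 1], [np.float64(1.4), 0, np.float64(-7.2), 0, np.float64(0.09), 0, 1], [np.float64(1.9), 0, np.float64(-8.4), 0, np.float64(0.111), 0, 1], [np.float64(2.4), 0, np.float64(-9.6), 0, np.float64(0.131), 0, 1], [np.flo
[... 1142 characters left out ...]
oat64(0.0), 0, 1], [np.float64(34.4), 0, np.float64(-2.7), 0, np.float64(0.0), 0, 1], [np.float64(38.6), 0, np.float64(-11.8), 0, np.float64(0.0), 0, 1], [np.float64(42.8), 0, np.float64(-20.9), 0, np.float64(0.0), 0, 1], [np.float64(47.1), 0, np.float64(-29.9), 0, np.float64(0.0), 0, 1], [np.float64(53.6), 0, np.float64(-48.0), 0, np.float64(0.0), 0, 1], [np.float64(60.2), 0, np.float64(-66.1), 0, np.float64(0.0), 0, 1], [np.float64(66.8), 0, np.float64(-84.1), 0, np.float64(0.0), 0, 1], [np.float64(73.4), 0, np.float64(-102.2), 0, np.float64(0.0), 0, 1], [np.float64(80.0), 0, np.float64(-120.3), 0, np.float64(0.0), 0, 1], [np.float64(86.6), 0, np.float64(-138.4), 0, np.float64(0.0), 0, 1],
```

To row units: -24.5 mm is -0.0327, -24 mm is -0.032, 0.14 rad is 0.07.

arm_command(plan=[[[0,0,-0.0033,0,0,0,1],[0,0,-0.0067,0,0,0,1],[-0.0053,0,-0.0087,0,0,0,1],[-0.0113,0,-0.0113,0,0,0,1],[-0.0173,0,-0.0133,0,0,0,1],[-0.022,0,-0.0153,0,0,0,1],[-0.0273,0,-0.0167,0,0,0,1],[-0.032,0,-0.0187,0,0,0,1],[-0.032,0,-0.0213,0,0.0235,0,1],[-0.0327,0,-0.024,0,0.0465,0,1],[-0.0327,0,-0.0267,0,0.07,0,1],[-0.0327,0,-0.0267,0,0.07,0,1]]], squeeze=60)

```text
time_s: 5.2
ee_pos: [0.5456, 0.1029, 0.0316]
eef_rot: [3.141, -0.141, 1.471]
force: [0.3, 0.4, -2.5]
grip_width: 0.0171
grip_force: 60.0
```

Run:
```python
from h import *
b,_=grab('scene'); cv2.imwrite('pics/c3.png',cv2.resize(b[150:270,190:330],None,fx=4,fy=4,interpolation=2))
o=ctrl.get_obs(); print(o['qpos'].round(3),o['force'],o['moment'],o['eef_rot'],o['ee_pos'])
```

```text
[0.054 0.502 1.689 0.171 0.936 0.053] [-0.36107058  0.20125235 -2.84200168] [-0.14803037  0.03398808 -0.01605384] [ 3.1415265  -0.13904478  1.47077865] [0.54556236 0.10306582 0.03152109]
```

View pics/c3.png

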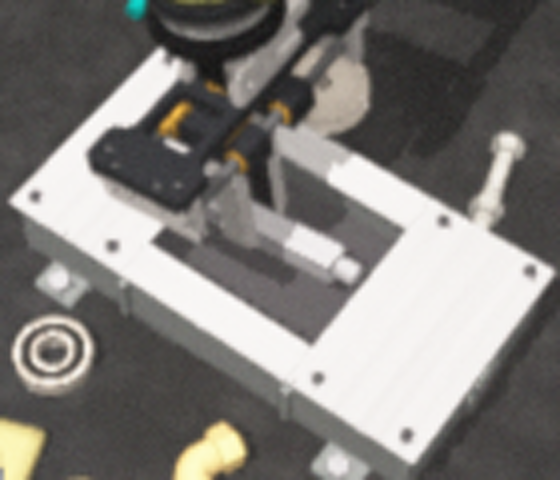

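The picture shows end A's journal at (350,270), inside the opening and clear of its edge. The force is the weight only, so I'll carry on.

To row units: -12.5 mm is -0.0167, 2.5 mm is 0.0033, 0.157 rad is 0.0785.

arm_command(plan=[[[0.0007,0,-0.004,0,0.0175,0,1],[0.0013,0,-0.008,0,0.035,0,1],[0.002,0,-0.0093,0,0.045,0,1],[0.0027,0,-0.0113,0,0.055,0,1],[0.0033,0,-0.0127,0,0.065,0,1],[0.0067,0,-0.014,0,0.0685,0,1],[0.0093,0,-0.0147,0,0.072,0,1],[0.0127,0,-0.016,0,0.0755,0,1],[0.016,0,-0.0167,0,0.0785,0,1],[0.016,0,-0.0167,0,0.0785,0,1]]])

```text
time_s: 6.25
ee_pos: [0.5465, 0.1141, 0.0456]
eef_rot: [3.141, -0.297, 1.472]
force: [-0.0, -0.2, -1.5]
grip_width: 0.0175
grip_force: 60.0
```

Run:
```python
from h import *
b,_=grab('scene'); cv2.imwrite('pics/c4.png',cv2.resize(b[150:270,190:330],None,fx=4,fy=4,interpolation=2))
o=ctrl.get_obs(); print(o['qpos'].round(3),o['force'],o['moment'],o['eef_rot'],o['ee_pos'])
```

```text
[-0.003  0.484  1.704  0.364  0.956 -0.116] [-0.60162037 -0.54725147 -2.01356598] [-0.32354152  0.04831719  0.01024182] [ 3.14148804 -0.29695963  1.47209468] [0.54652689 0.11396187 0.04555376]
```

View pics/c4.png

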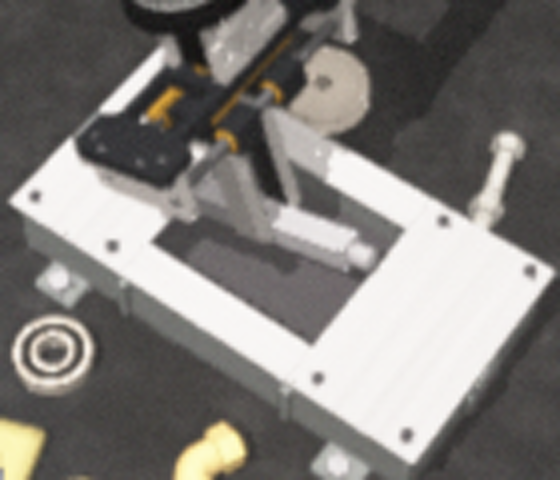

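Still clear: the journal at (365,255) has risen above the cover level, and the force is the weight only. Next is the diagonal draw.

To row units: 61.5 mm is 0.082, 55 mm is 0.0733, 0.14 rad is 0.07.

arm_command(plan=[[[0.006,0,-0.0007,0,0.0085,0,1],[0.0113,0,-0.002,0,0.0175,0,1],[0.0173,0,-0.0027,0,0.026,0,1],[0.0247,0,-0.0033,0,0.035,0,1],[0.032,0,-0.0047,0,0.0435,0,1],[0.0393,0,-0.0053,0,0.0525,0,1],[0.0473,0,-0.006,0,0.056,0,1],[0.056,0,-0.0073,0,0.0595,0,1],[0.0647,0,-0.008,0,0.063,0,1],[0.0733,0,-0.0087,0,0.0665,0,1],[0.082,0,-0.01,0,0.07,0,1],[0.082,0,-0.01,0,0.07,0,1]]])

```text
time_s: 7.5
ee_pos: [0.5522, 0.1708, 0.0711]
eef_rot: [3.141, -0.437, 1.473]
force: [0.3, 0.1, -1.9]
grip_width: 0.0174
grip_force: 60.0
```

Run:
```python
from h import *
b,_=grab('scene'); cv2.imwrite('pics/c5.png',cv2.resize(b[150:270,190:330],None,fx=4,fy=4,interpolation=2))
o=ctrl.get_obs(); print(o['qpos'].round(3),o['force'],o['moment'],o['eef_rot'],o['ee_pos'])
```

```text
[ 0.037  0.473  1.687  0.527  0.987 -0.161] [-0.0349334  -0.83191875 -1.86655862] [-0.40447227  0.0738781  -0.04037267] [ 3.14135328 -0.43701512  1.47240873] [0.55210656 0.17044364 0.07079819]
```

View pics/c5.png

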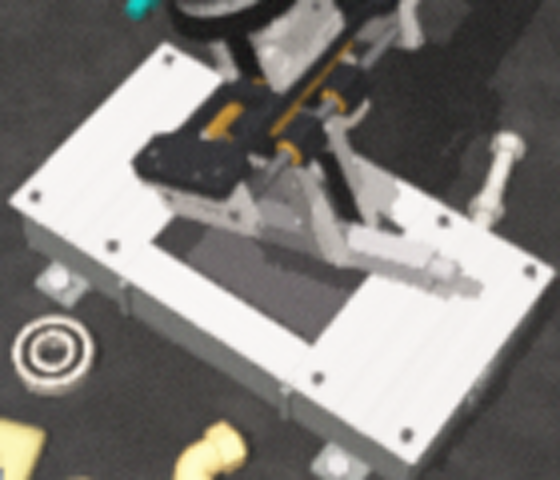

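The shaft is well out over the right-hand cover, its end at (440,265), and nothing is touching. I'll finish the draw and lift.

To row units: -120 mm is -0.16, -114 mm is -0.152.

arm_command(plan=[[[0.0153,0,-0.0013,0,0,0,1],[0.0307,0,-0.0027,0,0,0,1],[0.046,0,-0.0033,0,0,0,1],[0.0513,0,-0.016,0,0,0,1],[0.0573,0,-0.028,0,0,0,1],[0.0627,0,-0.04,0,0,0,1],[0.0713,0,-0.064,0,0,0,1],[0.08,0,-0.088,0,0,0,1],[0.0893,0,-0.112,0,0,0,1],[0.0973,0,-0.136,0,0,0,1],[0.104,0,-0.152,0,0,0,1],[0.1067,0,-0.16,0,0,0,1]]])

```text
time_s: 8.75
ee_pos: [0.5545, 0.1915, 0.2148]
eef_rot: [3.14, -0.437, 1.472]
force: [0.7, 0.3, -1.0]
grip_width: 0.0173
grip_force: 60.0
```

Run:
```python
from h import *
b,d=grab('scene'); a,_=grab('top'); cv2.imwrite('pics/c6.png',np.hstack([cv2.resize(b[100:290,170:360],(396,396),interpolation=2),cv2.resize(a[75:265,130:320],(396,396),interpolation=2)]))
o=ctrl.get_obs(); print(o)
Rr=R.from_euler('xyz',o['eef_rot']); 
for s in(-104,76): print((o['ee_pos']+Rr.apply([s/1e3,0,-.0032])).round(4))
```

```text
{'time_s': 8.85, 'qpos': array([0.07518389, 0.31048513, 1.54777431, 0.456911  , 1.23653953,
       0.03215028]), 'joint_vel': array([ 0.00297839,  0.02035447,  0.02282475,  0.00182747, -0.01739178,
       -0.00695121]), 'tau': array([ -0.12748928, -55.85079432, -36.80333734,   1.32685158,
         0.24748938,   0.12609077]), 'ee_pos': array([0.55441447, 0.19157504, 0.21383047]), 'eef_rot': array([ 3.14060242, -0.43710948,  1.47200816]), 'force': array([-0.91672746, -0.16389443, -2.65543593]), 'moment': array([-0.42707439,  0.04334194,  0.01684798]), 'grip_force': 59.99890744686127, 'grip_width': 0.01724263805149375}
[0.545  0.0965 0.1727]
[0.5611 0.2587 0.2489]
```

View pics/c6.png

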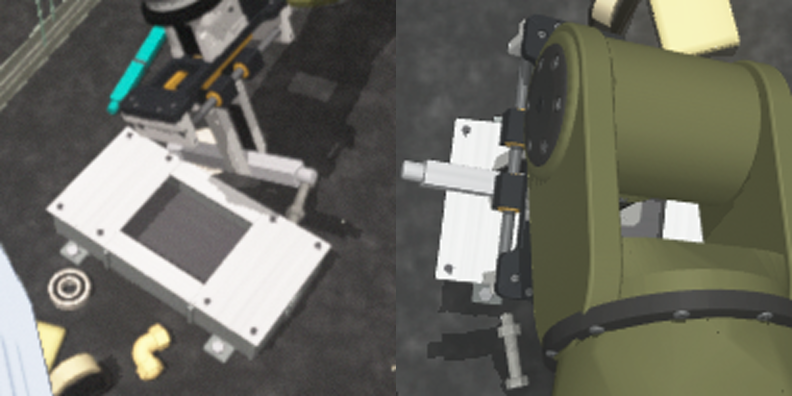

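It's out. The low end is about 11 cm above the cover, so I'll raise it 30 mm more for margin and let it settle.

To row units: -27 mm is -0.036, 12.5 mm is 0.0167.

arm_command(plan=[[[0.004,0,-0.008,0,0,0,1],[0.0093,0,-0.02,0,0,0,1],[0.0147,0,-0.0307,0,0,0,1],[0.0167,0,-0.036,0,0,0,1],[0.0167,0,-0.036,0,0,0,1],[0.0167,0,-0.036,0,0,0,1],[0.0167,0,-0.036,0,0,0,1],[0.0167,0,-0.036,0,0,0,1],[0.0167,0,-0.036,0,0,0,1],[0.0167,0,-0.036,0,0,0,1]]])

```text
time_s: 9.85
ee_pos: [0.5542, 0.1916, 0.2429]
eef_rot: [-3.141, -0.437, 1.472]
force: [-0.2, -0.3, -1.1]
grip_width: 0.0174
grip_force: 60.0
```

Run:
```python
from h import *
o=ctrl.get_obs(); z=(o['ee_pos']+R.from_euler('xyz',o['eef_rot']).apply([-.104,0,-.0032]))[2]-.009
print(z,abs(o['joint_vel']).max(),o['grip_width'],o['grip_force'])
if z>.18 and o['grip_width']>.015: print(ctrl.hand_in())
```

```text
0.19276991641620322 0.0021811234691365092 0.017440015006293837 59.99882519245148
the job is handed in; nothing more can be done
None
```

The job is handed in at about 9.9 s: the shaft came out diagonally, end A first, with no contact with the case felt, and is held at rest about 13.8 cm above the cover at its lowest point (worked out from the arm pose); no move went near the bystanders.

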